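# Find the full bottle by its weight and take off its push-and-turn cap

## Task

Two identical square white bottles with grey safety caps stand in the wooden holder; one is full of cleaning tablets for the coffee machine, the other is empty. Lift a bottle by its closed cap to feel which is the full one and set it back down in its well; then press the full bottle's cap down, twist it anticlockwise to the stop and lift it off. Finish while still holding that cap level, a few centimetres clear above its bottle's neck, with both bottles standing in their wells, the empty one still closed, and the mug and the tumbler left alone.

Things in the scene. Friction and masses are not known exactly. Their poses are not given: they have to be found in the camera images.
- holder: Fixed light-wood bottle holder, 84 x 204 mm, 55 mm high, with two square wells (64 mm wide, floor 6 mm above the worktop) whose centres lie 60 mm either side of its centre along its long axis. Origin: centre of its underside; x across, y along the row (towards bottle_a), z up.
- bottle_a: Square white plastic bottle, 60 x 60 mm, 115 mm high, shoulder to 125 mm, 38 mm round neck to 156 mm (mostly hidden in the cap). Loose in the holder's +y well (2 mm play), which stops it turning. Origin: centre of underside, z up. With cap, full weighs 0.65 to 0.9 kg, empty 0.2 kg; either may be the full one. Lifting 10 to 20 mm by the closed cap is enough to feel it.
- bottle_b: Square white plastic bottle, 60 x 60 mm, 115 mm high, shoulder to 125 mm, 38 mm round neck to 156 mm (mostly hidden in the cap). Loose in the holder's -y well (2 mm play), which stops it turning. Origin: centre of underside, z up. With cap, full weighs 0.65 to 0.9 kg, empty 0.2 kg; either may be the full one. Lifting 10 to 20 mm by the closed cap is enough to feel it.
- cap_a: Safety cap on bottle_a: ribbed grey plastic, 46 mm across, 29.5 mm high, 30 g; grip its side from above. Origin: centre of its lower edge, 138 mm above the bottle's underside when closed (13 mm over the shoulder); z up, x along the bottle's x when closed. A spring (4 N) holds it up in a notch; pressed 6.5 mm down it bottoms (9 N). Works as told under cap_b.
- cap_b: Safety cap on bottle_b, same as cap_a. Both: pressed at least 4.5 mm down (keep it so for the first 45 degrees), it turns anticlockwise seen from above to a firm stop at 67 degrees; from 56 degrees on it lifts straight off, its lower edge clear of all from 163 mm above the bottle's underside. Clockwise is blocked; unpressed it turns only a few degrees.
- cap_a_top (a point): Centre of the top face of cap_a (29.5 mm above its origin).
- cap_b_top (a point): Centre of the top face of cap_b (29.5 mm above its origin).
- neck_a (a point): Centre of the rim of bottle_a's neck, 156 mm above the bottle's underside (hidden in the closed cap).
- neck_b (a point): Centre of the rim of bottle_b's neck, 156 mm above the bottle's underside (hidden in the closed cap).
- mug: White mug, 77 mm across (109 with its handle), 98 mm high, behind the holder; a bystander. Origin: centre of its underside.
- tumbler: Clear glass tumbler, 81 mm across, 93 mm high, to the right behind; a bystander. Origin: centre of its underside.

How it is judged:
On the way, in this order (a step that is already met when the one before it is completed fails the run):
1. a bottle is lifted by at least 6 mm to feel its weight (z of any of bottle_a, bottle_b in the frame of holder above 0.012 m), for 0.1 s.
2. a cap is twisted past the catch while still on its bottle (((angle between the x axis of cap_a and the x axis of bottle_a, either way round above 0.8 rad and z of cap_a in the frame of bottle_a below 0.15 m) or (angle between the x axis of cap_b and the x axis of bottle_b, either way round above 0.8 rad and z of cap_b in the frame of bottle_b below 0.15 m))), for 0.1 s.
At the end, for the whole second after the job is handed in: The fingers hold the full bottle's cap still, within 17 degrees of level, lower edge 24 to 154 mm over the neck rim, within 35 mm of its axis, not touching the bottle; both bottles stand in their wells (within 5 mm, 7 degrees; the full one weighs over 4 N); the empty one is closed and not held (((contact force between bottle_a and holder above 4 N and z of cap_a in the frame of bottle_a between 0.18 and 0.31 m and horizontal distance between cap_a and neck_a below 0.035 m and angle between cap_a's own z axis and vertical below 0.3 rad and linear speed of cap_a below 0.03 m/s and contact force between the fingers and cap_a above 1 N and contact force between cap_a and bottle_a below 0.1 N and z of each of bottle_a, bottle_b in the frame of holder below 0.011 m and angle between each of bottle_a, bottle_b's own z axis and vertical below 0.12 rad and z of cap_b in the frame of bottle_b below 0.142 m and horizontal distance between cap_b and bottle_b below 0.01 m and angle between the x axis of cap_b and the x axis of bottle_b, either way round below 0.4 rad and contact force between the fingers and cap_b below 0.1 N) or (contact force between bottle_b and holder above 4 N and z of cap_b in the frame of bottle_b between 0.18 and 0.31 m and horizontal distance between cap_b and neck_b below 0.035 m and angle between cap_b's own z axis and vertical below 0.3 rad and linear speed of cap_b below 0.03 m/s and contact force between the fingers and cap_b above 1 N and contact force between cap_b and bottle_b below 0.1 N and z of each of bottle_b, bottle_a in the frame of holder below 0.011 m and angle between each of bottle_b, bottle_a's own z axis and vertical below 0.12 rad and z of cap_a in the frame of bottle_a below 0.142 m and horizontal distance between cap_a and bottle_a below 0.01 m and angle between the x axis of cap_a and the x axis of bottle_a, either way round below 0.4 rad and contact force between the fingers and cap_a below 0.1 N))); the arm keeps its last pose, push and grip.
It fails at once if the mug or the tumbler is moved by more than 30 mm (distance of any of mug, tumbler from where it was at the start of the episode above 0.03 m).
It fails at once if a bottle is lifted out of its well or tipped over (angle between any of bottle_a, bottle_b's own z axis and vertical above 0.5 rad or z of any of bottle_a, bottle_b in the frame of holder above 0.12 m).
It also fails if it takes over 51 s, if anything falls off the work surface, if the arm or the gripper's body presses on something with over 40 N, if the wrist force passes 120 N, or if a joint passes its speed limit or range.

## Robot

A 6-joint arm with a two-finger parallel gripper is mounted at the origin on the work surface; the furniture and walls round the work are solid. World frame = base frame: x ahead of the robot, y to its left, z up, the work surface at z = 0. Lengths are in m, angles in rad, forces in N, time in s.
With the tool pointing down it reaches from about 0.275 to 0.825 m from the base axis. Payload 5.2 kg.
Tool frame: the origin (TCP) lies between the finger pads; the fingertips stand 22 mm ahead of it and the grasp point (between the pads) lies 3 mm ahead of it; z points along the fingers, y is the line along which they close (so a half turn about z gives the same grasp; the last joint's range is limited). The gripper opens to 93 mm and grips with 3 to 60 N. Pads are 15 mm wide; open, the fingers measure 128 mm over their backs; the gripper's body (75 mm by 188 mm) begins 65 mm behind the grasp point.
Start: joints at [-1.366, 0.259, 1.535, -0, 1.348, -0.203], TCP at [0.218, -0.505, 0.241] pointing down, gripper open.
Joint ranges: [-3.14, 3.14], [-0.91, 2.08], [0.19, 2.58], [-1.22, 4.36], [0.22, 2.71], [-3.12, 3.12]. Speed limits (rad/s): [2.57, 2.57, 3.14, 3.14, 3.14, 3.14].

## Interface

Orientations are given as a unit quaternion [x, y, z, w].
In Python, from cell import ctrl, get_image, ticket, models gives the robot as it stands. The module is installed in compiled form; this text tells all that it offers.
- The arm moves only by the tool arm_command, never from a script. Its argument "targets" is text: rows parted by semicolons, each of 7 numbers parted by spaces: the turn, a rotation vector about the tool's x, y, z in rad, then the shift along the tool's x, y, z in m, then the closure, from -1 (fully open) to 1 (shut). In form: rx ry rz tx ty tz claw; .... A call has 1 to 20 rows; each row is the pose to reach, as a shift and turn from the pose commanded when the call began, along the tool's axes at that moment; what a row does not reach only later rows make up. A row lasts 1/12 s, in which the tool goes at most 41.7 mm and 7.16 degrees, less where a joint would pass 70% of its speed; a pose out of reach is approached as far as the arm can. A call with a gripper value outside its range is refused whole. The fingers move at their own pace and stop on an object; "force" is the grip in N (left out, the last holds). Time passes only in rows, so rows that repeat a pose let the fingers close. It gives the time, the measured TCP pose, the force, the opening and the grip force at its end, in the units of the state.
- ctrl.sense(): the state, without advancing time (a new reading comes with each control period).
- get_image(name): name is "scene" or "top"; returns a dict with "frame" (480x640x3 uint8, red, green, blue), "fx", "fy", "cx", "cy" (pixels), "position" and "rotation" of the camera in the world. Camera axes: x right, y up, looking along -z (the intrinsics and any distortion apply to the point x, -y, -z); pixel columns grow to the right and rows downward; lengths in m; the calibration is good to about 2 mm. A picture is of the moment at which its call begins. There is no depth.
- ticket.close_job(): hands the job in; it is judged then, once.
Trained networks look in a picture, given as the dict that the camera call returned (one of the last four; its "shot" number tells which), for a name from the list of things; names that differ only in an ending like _2 or _b are one class to them, and where a whole thing is asked for, a point or a joint stands for the part that bears it (a point fixed in the world has none). Each returns a list of dicts, best first, with "score" (0 to 1); they miss things now and then, are a little off and sometimes report something else, mostly with a low value. They report only what shows in the picture. A call takes as long as a camera call.
- models.spot_in(label, picture): "uv" ([column, row] in pixels, amid what is visible of it).
- models.pinpoint(label, picture): "uv" ([column, row] in pixels: a listed point, or the origin of a listed thing).
The state is a dict: "time": time; "joint_positions": joint angles; "qvel": joint speeds; "effort": joint torques, N m; "position": TCP position; "tcp_rot": TCP orientation; "wrist_force": force on the tool from outside, world axes, zero at the start; "moment": the same for the moment, N m; "finger_gap": opening from 0.0 (shut) to 1.0 (fully open); "grip_force": force on a finger pad.
Only numpy, scipy, OpenCV 4.12 (cv2) and the standard library are available. Lean on these libraries where they do the work, as an engineer would, in place of code of your own. Each camera call takes 0.05 s, during which the arm holds its last target. There are 200 camera calls.

## Working session

There is one attempt and no reset: what is moved stays moved. The work goes in short steps, Python scripts to look and compute and a tool call to move; the robot and the scene stay as the last step left them, time stands still between calls to the robot, and variables do not carry over. Pictures are saved under pics/ and viewed, at most 10 in all, crops included, and the job is handed in when it is done.

Besides the shell and the picture viewer there is one more tool, called after "Emit:" by a JSON object that holds its "method" and its "body". arm_command: Moves the arm, as the interface text tells. Its arguments: {"type":"object","properties":{"targets":{"type":"string"},"force":{"type":"number"}},"required":["targets"]}

```bash
mkdir -p pics; cat > h.py <<'E'
import numpy as np, cv2
from cell import ctrl, get_image, ticket, models
def ray(p,uv):
    d=np.array([(uv[0]-p['cx'])/p['fx'],-(uv[1]-p['cy'])/p['fy'],-1.])
    R=np.array(p['rotation']); 
    if R.shape!=(3,3):
        from scipy.spatial.transform import Rotation as Ro; R=Ro.from_quat(R).as_matrix()
    return np.array(p['position']),R@d
def atz(p,uv,z):
    o,d=ray(p,uv); return o+d*(z-o[2])/d[2]
def tri(l):
    A=np.zeros((3,3));b=np.zeros(3);
    for o,d in l:
        d=d/np.linalg.norm(d);M=np.eye(3)-np.outer(d,d);A+=M;b+=M@o
    return np.linalg.solve(A,b)
E
python3 - <<'E'
from h import *
ims={n:get_image(n) for n in('scene','top')}
print({k:v for k,v in ims['top'].items() if k!='frame'})
for n,p in ims.items():
    cv2.imwrite(f'pics/{n}0.png',p['frame'][:,:,::-1])
    for l,z in(('cap_a_top',.1735),('cap_b_top',.1735),('holder',0),('bottle_a',.006),('mug',0),('tumbler',0)):
        print(n,l,[(np.round(r['uv']),round(r['score'],2),np.round(atz(p,r['uv'],z),3)) for r in models.pinpoint(l,p)[:3]])
print(ctrl.sense())
E
```

```text
{'fx': 441.008705632768, 'fy': 441.008705632768, 'cx': 318.5538963218349, 'cy': 239.16002024583935, 'position': array([ 0.52012139, -0.19658815,  0.95519449]), 'rotation': array([-0.01725114,  0.03649553,  0.71079326, -0.70224171]), 'shot': 2}
scene cap_a_top [(array([289., 290.]), 0.92, array([ 0.512, -0.008,  0.174])), (array([217., 334.]), 0.72, array([0.52 , 0.142, 0.174])), (array([310., 357.]), 0.71, array([0.389, 0.102, 0.174]))]
scene cap_b_top [(array([332., 258.]), 0.87, array([ 0.519, -0.132,  0.174]))]
scene holder [(array([308., 358.]), 0.84, array([ 0.516, -0.065,  0.   ]))]
scene bottle_a [(array([330., 336.]), 0.96, array([ 0.519, -0.133,  0.006])), (array([292., 373.]), 0.9, array([ 0.51 , -0.011,  0.006]))]
scene mug [(array([216., 337.]), 0.87, array([ 0.686, -0.008,  0.   ]))]
scene tumbler [(array([341., 256.]), 0.88, array([ 0.68 , -0.403,  0.   ])), (array([290., 372.]), 0.3, array([ 0.518, -0.017,  0.   ]))]
top cap_a_top [(array([198., 281.]), 0.76, array([ 0.508, -0.006,  0.174])), (array([219., 200.]), 0.29, array([ 0.652, -0.041,  0.174]))]
top cap_b_top [
[... 418 characters left out ...]
]
{'time': 0.7, 'joint_positions': array([-1.36575288e+00,  2.58564386e-01,  1.53501153e+00,  1.20520564e-05,
        1.34799840e+00, -2.02788939e-01]), 'qvel': array([ 0.00149637, -0.00064219, -0.00062428, -0.00069414,  0.00050131,
       -0.00088056]), 'effort': array([-2.14758285e-03, -4.37063348e+01, -2.84257025e+01,  7.19725946e-02,
        3.12185450e-02, -1.51601296e-05]), 'position': array([ 0.21817212, -0.50487685,  0.24066729]), 'tcp_rot': array([9.79281306e-01, 2.02504625e-01, 5.88742385e-06, 9.15925108e-06]), 'wrist_force': array([ 0.08514875,  0.21091945, -0.11426785]), 'moment': array([ 0.00364765,  0.03300808, -0.03159208]), 'grip_force': 0.0, 'finger_gap': 1.0036309026717707}
```

View pics/top0.png

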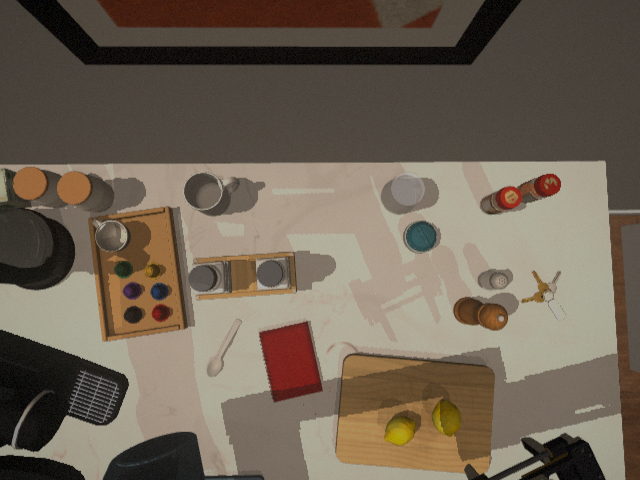

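View pics/scene0.png

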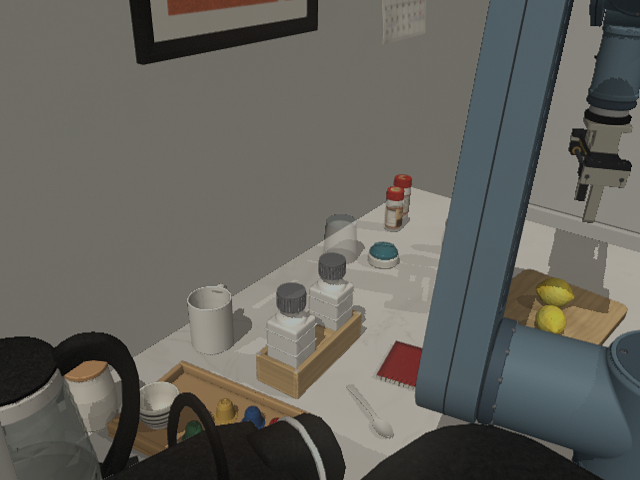

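```bash
python3 - <<'E'
from h import *
from scipy.spatial.transform import Rotation as Ro
P={n:get_image(n) for n in('scene','top')}
for l in('cap_a_top','neck_a','cap_a','holder'):
    g={n:[r for r in models.pinpoint(l,P[n]) if r['score']>.25] for n in P}
    for a in g['scene']:
        for b in g['top']:
            la=ray(P['scene'],a['uv']);lb=ray(P['top'],b['uv']);x=tri([la,lb])
            res=[np.linalg.norm(np.cross(x-o,d/np.linalg.norm(d))) for o,d in(la,lb)]
            if max(res)<.012: print(l,np.round(x,4),np.round(res,4),round(a['score'],2),round(b['score'],2))
p=P['top']
for uv in((195,259),(295,252),(297,292),(195,299)): print(np.round(atz(p,uv,.055),3))
cv2.imwrite('pics/crop1.png',cv2.resize(p['frame'][240:312,170:320,::-1],None,fx=5,fy=5,interpolation=cv2.INTER_CUBIC))
E
```

```text
cap_a_top [ 0.5122 -0.006   0.1744] [0.0009 0.0009] 0.69 0.89
cap_a [ 0.5158 -0.014   0.1359] [0.0009 0.0009] 0.78 0.96
cap_a [ 0.5167 -0.1311  0.1451] [0.0007 0.0007] 0.56 0.75
holder [ 0.5171 -0.0652 -0.0045] [0.004 0.004] 0.66 0.74
holder [ 0.5304 -0.1057 -0.0389] [0.0096 0.0096] 0.66 0.71
[0.551 0.029 0.055]
[ 0.563 -0.173  0.055]
[ 0.482 -0.176  0.055]
[0.471 0.029 0.055]
```

View pics/crop1.png

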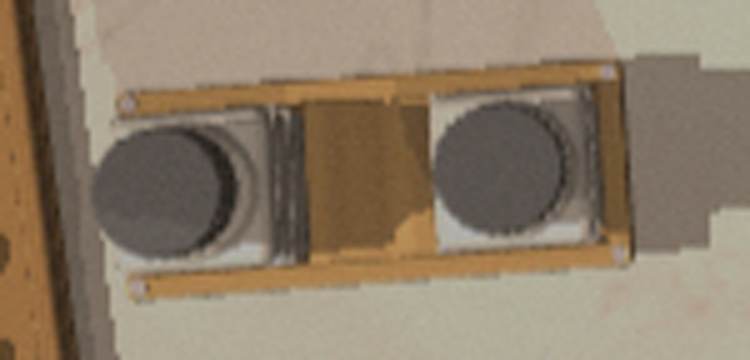

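Emit:
{"method": "arm_command", "body": {"targets": "0 0 0.348 0.4665 -0.3355 0 -1;0 0 0.348 0.4665 -0.3355 0 -1;0 0 0.348 0.4665 -0.3355 0 -1;0 0 0.348 0.4665 -0.3355 0 -1;0 0 0.348 0.4665 -0.3355 0 -1;0 0 0.348 0.4665 -0.3355 0 -1;0 0 0.348 0.4665 -0.3355 0 -1;0 0 0.348 0.4665 -0.3355 0 -1;0 0 0.348 0.4665 -0.3355 0 -1;0 0 0.348 0.4665 -0.3355 0 -1;0 0 0.348 0.4665 -0.3355 0 -1;0 0 0.348 0.4665 -0.3355 0 -1;0 0 0.348 0.4665 -0.3355 0 -1;0 0 0.348 0.4665 -0.3355 0 -1;0 0 0.348 0.4665 -0.3355 0 -1;0 0 0.348 0.4665 -0.3355 0 -1;0 0 0.348 0.4665 -0.3355 0 -1;0 0 0.348 0.4665 -0.3355 0 -1;0 0 0.348 0.4665 -0.3355 0 -1;0 0 0.348 0.4665 -0.3355 0 -1"}}

```text
time: 2.87
position: [0.513, -0.0131, 0.2408]
tcp_rot: [1.0, 0.029, 0.0, 0.0]
wrist_force: [0.0, 0.6, 0.0]
finger_gap: 0.998
grip_force: 0.0
```

Emit:
{"method": "arm_command", "body": {"targets": "0 0 0 0 0 0.03 -1;0 0 0 0 0 0.05 -1;0 0 0 0 0 0.06 -1;0 0 0 0 0 0.07 -1;0 0 0 0 0 0.0745 -1;0 0 0 0 0 0.0745 -1;0 0 0 0 0 0.0745 -1"}}

```text
time: 3.45
position: [0.5138, -0.0121, 0.1667]
tcp_rot: [1.0, 0.03, 0.0, 0.0]
wrist_force: [0.6, -0.2, -0.4]
finger_gap: 1.0
grip_force: 0.0
```

```bash
python3 - <<'E'
from h import *
P={n:get_image(n) for n in('scene','top')}
a=P['scene']['frame'][200:400,200:400];b=P['top']['frame'][200:300,150:350]
cv2.imwrite('pics/g1.png',np.hstack([cv2.resize(a,(400,400)),cv2.resize(b,(400,200)).repeat(1,0) if 0 else cv2.copyMakeBorder(cv2.resize(b,(400,200)),0,200,0,0,0)])[:,:,::-1])
s=ctrl.sense();print(s['position'],s['wrist_force'])
E
```

```text
[ 0.51406054 -0.01207284  0.16715581] [-0.0845868  -0.74488168 -0.00809574]
```

View pics/g1.png

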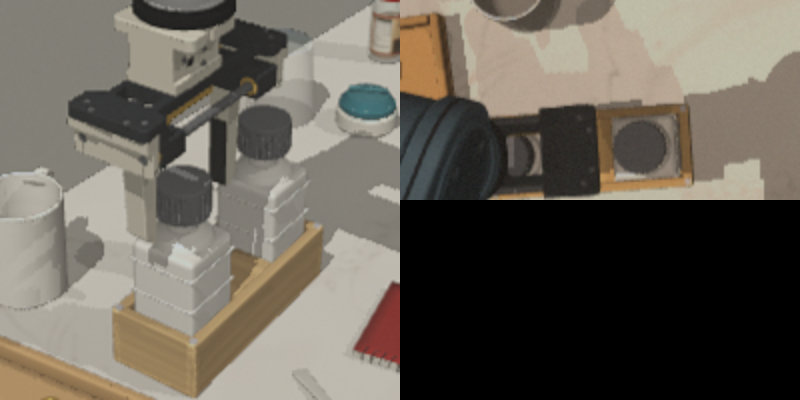

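Emit:
{"method": "arm_command", "body": {"targets": "0 0 0 0 0 0 1;0 0 0 0 0 0 1;0 0 0 0 0 0 1;0 0 0 0 0 0 1;0 0 0 0 0 0 1;0 0 0 0 0 0 1;0 0 0 0 0 0 1;0 0 0 0 0 0 1;0 0 0 0 0 0 1;0 0 0 0 0 0 1", "force": 35}}

```text
time: 4.38
position: [0.5133, -0.0116, 0.1662]
tcp_rot: [1.0, 0.03, -0.0, -0.0]
wrist_force: [-0.9, 1.2, 0.7]
finger_gap: 0.492
grip_force: 35.0
```

Gap 0.492·93 ≈ 46 mm: the cap is held. Lift 14 mm.

Emit:
{"method": "arm_command", "body": {"targets": "0 0 0 0 0 -0.004 1;0 0 0 0 0 -0.008 1;0 0 0 0 0 -0.012 1;0 0 0 0 0 -0.014 1;0 0 0 0 0 -0.014 1;0 0 0 0 0 -0.014 1;0 0 0 0 0 -0.014 1;0 0 0 0 0 -0.014 1"}}

```text
time: 5.05
position: [0.5131, -0.0119, 0.1799]
tcp_rot: [1.0, 0.03, -0.0, -0.0]
wrist_force: [-0.7, 0.1, -5.6]
finger_gap: 0.493
grip_force: 35.0
```

```bash
python3 - <<'E'
from h import *
for i in range(4):
    p=get_image('scene');s=ctrl.sense();print(s['position'],s['wrist_force'],s['grip_force'])
cv2.imwrite('pics/g2.png',cv2.resize(p['frame'][200:400,200:400],(600,600))[:,:,::-1])
E
```

```text
[ 0.51314494 -0.01185429  0.17992142] [-0.20573879  0.18341704 -7.20524288] 34.99842196237296
[ 0.51320055 -0.01186823  0.17996883] [-0.33323074  0.59185403 -6.81134017] 34.998474820749834
[ 0.5132303  -0.01190828  0.17998858] [-0.48181238 -0.49988557 -7.12367483] 34.99833918758668
[ 0.51324966 -0.01187766  0.18002579] [ 0.12828235 -0.05163187 -6.48482125] 34.99843459809199
```

View pics/g2.png

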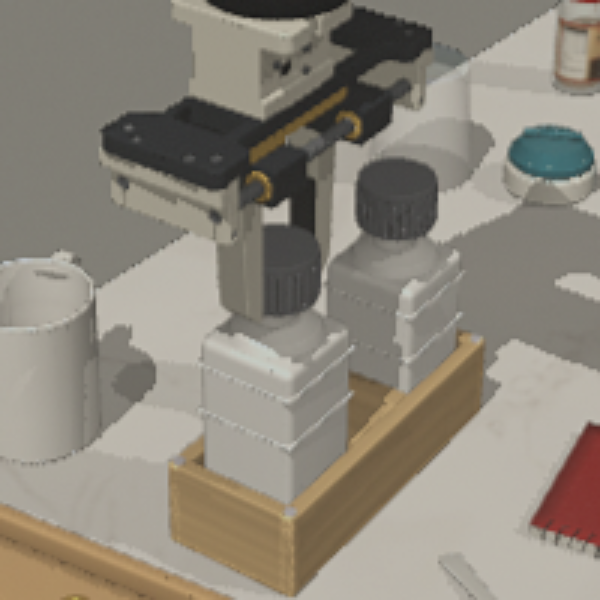

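The lift reads about 7 N (an empty bottle would be 2 N), and the left bottle (cap at about (290,270) in the crop) stands visibly higher in its well. So this is the full one. Set it down and press.

Emit:
{"method": "arm_command", "body": {"targets": "0 0 0 0 0 0.005 1;0 0 0 0 0 0.010 1;0 0 0 0 0 0.014 1;0 0 0 0 0 0.014 1;0 0 0 0 0 0.014 1;0 0 0 0 0 0.014 1"}}

```text
time: 5.75
position: [0.5134, -0.0119, 0.1661]
tcp_rot: [1.0, 0.03, 0.0, -0.0]
wrist_force: [0.8, -0.9, -4.7]
finger_gap: 0.494
grip_force: 35.0
```

Emit:
{"method": "arm_command", "body": {"targets": "0 0 0 0 0 0.003 1;0 0 0 0 0 0.005 1;0 0 0 0 0 0.007 1;0 0 0 0 0 0.0075 1;0 0 0 0 0 0.0075 1;0 0 0 0 0 0.0075 1", "force": 45}}

```text
time: 6.25
position: [0.5142, -0.0121, 0.1603]
tcp_rot: [1.0, 0.03, 0.001, 0.0]
wrist_force: [-2.2, -0.3, 7.8]
finger_gap: 0.489
grip_force: 45.0
```

Emit:
{"method": "arm_command", "body": {"targets": "0 0 0 0 0 0.002 1;0 0 0 0 0 0.004 1;0 0 0 0 0 0.004 1;0 0 0 0 0 0.004 1"}}

```text
time: 6.58
position: [0.5155, -0.0122, 0.1596]
tcp_rot: [1.0, 0.03, 0.004, 0.001]
wrist_force: [-8.7, 1.5, 27.0]
finger_gap: 0.495
grip_force: 45.0
```

Emit:
{"method": "arm_command", "body": {"targets": "0 0 0 0 0 -0.0015 1;0 0 -0.1 0 0 -0.0015 1;0 0 -0.2 0 0 -0.0015 1;0 0 -0.3 0 0 -0.0015 1;0 0 -0.4 0 0 -0.0015 1;0 0 -0.5 0 0 -0.0015 1;0 0 -0.6 0 0 -0.0015 1;0 0 -0.6 0 0 -0.0015 1;0 0 -0.6 0 0 -0.0015 1"}}

```text
time: 7.33
position: [0.5152, -0.0118, 0.1594]
tcp_rot: [0.946, 0.324, 0.003, 0.001]
wrist_force: [-3.2, 1.8, 15.3]
finger_gap: 0.491
grip_force: 45.0
```

Emit:
{"method": "arm_command", "body": {"targets": "0 0 -0.1 0 0 0 1;0 0 -0.2 0 0 0 1;0 0 -0.3 0 0 0 1;0 0 -0.4 0 0 0 1;0 0 -0.48 0 0 0 1;0 0 -0.54 0 0 0 1;0 0 -0.58 0 0 0 1;0 0 -0.58 0 0 0 1;0 0 -0.58 0 0 0 1;0 0 -0.58 0 0 0 1"}}

```text
time: 8.17
position: [0.5139, -0.0113, 0.1594]
tcp_rot: [0.814, 0.581, 0.001, 0.001]
wrist_force: [-7.4, 2.9, 20.5]
finger_gap: 0.492
grip_force: 45.0
```

```bash
python3 - <<'E'
from h import *
s=ctrl.sense();print(s['position'],s['tcp_rot'],s['wrist_force'],s['moment'],s['grip_force'],s['joint_positions'])
E
```

```text
[ 0.51394224 -0.0112862   0.15936822] [8.14254608e-01 5.80505596e-01 1.49181832e-03 6.78575006e-04] [-7.4312309   2.92026449 20.52934888] [ 0.58380532  1.32871562 -0.63055533] 45.00637834891677 [-2.40141834e-01  2.64127002e-01  1.73965269e+00  1.51595304e-03
  1.13483755e+00  9.13154989e-02]
```

At the stop (67.6° turned, moment about z −0.63 N m). Lift.

Emit:
{"method": "arm_command", "body": {"targets": "0 0 0 0 0 -0.004 1;0 0 0 0 0 -0.008 1;0 0 0 0 0 -0.012 1;0 0 0 0 0 -0.015 1;0 0 0 0 0 -0.015 1;0 0 0 0 0 -0.015 1;0 0 0 0 0 -0.015 1"}}

```text
time: 8.75
position: [0.5136, -0.0119, 0.1712]
tcp_rot: [0.814, 0.581, 0.0, 0.0]
wrist_force: [0.1, 1.5, -2.8]
finger_gap: 0.492
grip_force: 45.0
```

Emit:
{"method": "arm_command", "body": {"targets": "0 0 0 0 0 -0.006 1;0 0 0 0 0 -0.012 1;0 0 0 0 0 -0.02 1;0 0 0 0 0 -0.03 1;0 0 0 0 0 -0.04 1;0 0 0 0 0 -0.05 1;0 0 0 0 0 -0.06 1;0 0 0 0 0 -0.065 1;0 0 0 0 0 -0.065 1;0 0 0 0 0 -0.065 1;0 0 0 0 0 -0.065 1;0 0 0 0 0 -0.065 1;0 0 0 0 0 -0.065 1"}}

```text
time: 9.83
position: [0.513, -0.0118, 0.2355]
tcp_rot: [0.814, 0.581, -0.0, -0.0]
wrist_force: [1.4, 0.5, 0.2]
finger_gap: 0.492
grip_force: 45.0
```

```bash
python3 - <<'E'
from h import *
p=get_image('scene');s=ctrl.sense();print(s['position'],s['wrist_force'],s['grip_force'],s['finger_gap'])
cv2.imwrite('pics/g3.png',cv2.resize(p['frame'][200:400,200:400],(600,600))[:,:,::-1])
E
```

```text
[ 0.51307583 -0.01183488  0.23559553] [-0.51155493  0.09833961 -0.52621179] 45.00014657154679 0.4889697803521231
```

View pics/g3.png

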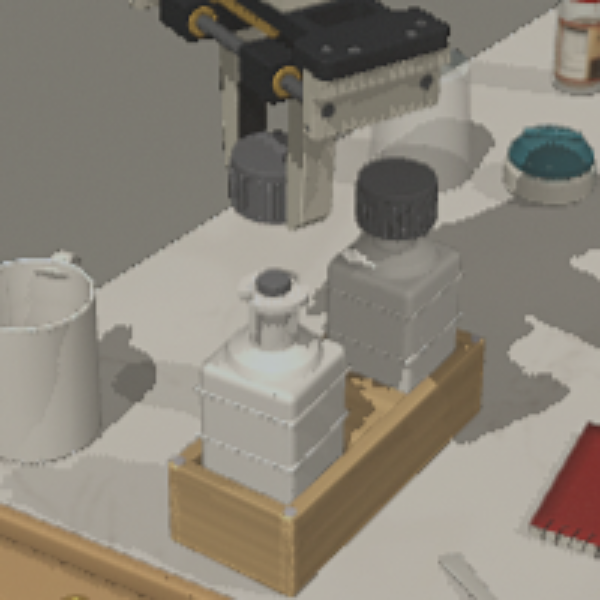

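The cap is held clear above the open neck (about (272,175) against neck (272,285)). The bottle is seated again, with its rings about 20 px lower than when lifted, and the other bottle is closed.

```bash
python3 -c "
from h import *
print(ticket.close_job())"
```

```text
the job is handed in; nothing more can be done
None
```

I handed the job in with the full bottle's cap (the left one, about 7 N when lifted) held level about 70 mm above its closed position, over the open neck; both bottles are in their wells, the empty one still closed, and the mug and tumbler untouched; the interface gave no verdict.

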